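Gauge a maple block in the taper gauge

ROBOT

A 6-joint arm with a two-finger parallel gripper is mounted at the origin on the work surface. World frame = base frame: x ahead of the robot, y to its left, z up, the work surface at z = 0. Lengths are in m, angles in degrees, forces in N, time in s.
With the tool pointing down it reaches from about 0.4 to 0.825 m from the base axis. Payload 7 kg.
Tool frame: the origin (TCP) lies between the finger pads; the fingertips stand 25 mm ahead of it and the grasp point (between the pads) lies 6 mm ahead of it; z points along the fingers, y is the line along which they close (so a half turn about z gives the same grasp; the last joint's range is limited). The gripper opens to 88 mm and grips with 3 to 60 N. Pads are 19 mm wide; open, the fingers measure 130 mm over their backs; the gripper's body (78 mm by 193 mm) begins 47 mm behind the grasp point.
Start: joints at [87.955, 20.546, 0.682, 0, -70.136, -16.507], TCP at [0.215, 0.64, 0.252] pointing down, gripper open.
Joint ranges: [-176.03, 176.03], [-82.01, 121.73], [-58.28, 71.71], [-173.87, 95.51], [-174.79, -0.11], [-173.66, 173.66]. Speed limits (degrees/s): [136.94, 136.94, 172.46, 180, 180, 180].

INTERFACE

Orientations are given as [roll, pitch, yaw] about the fixed x, y, z axes, in that order (R = Rz(yaw) Ry(pitch) Rx(roll)).
In Python, from plant import ctrl gives the robot as it stands.
- The arm moves only by the tool shift_gripper, called after "Request:" in YAML: its name, and indented under it one key for each argument. Schema: {"type":"object","properties":{"segments":{"type":"array","items":{"type":"number"},"minItems":5,"maxItems":40},"only":{"type":"string"},"quiet":{"type":"boolean"},"lines":{"type":"string"}},"required":["segments"],"additionalProperties":false}. segments is one flat list of numbers that holds 1 to 8 rows one after another, with no inner brackets; each row has 5 numbers: dx, dy, dz in a scale on which 1.0 is 0.5 m, then a turn about the tool's z in fractions of the full range, 1 being 4 rad, then the finger opening in m; each row is the pose to reach, as a shift and turn from the pose commanded when the call began, along the tool's axes at that moment; what a row does not reach only later rows make up. A row lasts 1/8 s, in which the tool goes at most 0.0625 m and 10.7 degrees, less where a joint would pass 70% of its speed; a pose out of reach is approached as far as the arm can. The fingers move at their own pace and stop on an object; the grip force is fixed at half the most. Time passes only in rows, so rows that do not move let the fingers close. The tool returns the time, the measured TCP pose, the force, the opening and the grip force at its end. only (a regular expression) keeps the lines of the reply that match it, lines (a string "A,B") keeps lines A to B, and quiet returns only ok. No shift or turn number may pass 1 either way. Input that does not fit is refused with a message, and nothing moves.
- ctrl.get_obs(): the state, without advancing time (a new reading comes with each control period).
- ctrl.snapshot(name): name is "scene" or "top" or "wrist"; returns a dict with "frame" (420x560x3 uint8, red, green, blue), "z_map" (420x560 float32, m along the optical axis (not along the pixel's ray), 0 where there is no reading), "fovy" (degrees; the focal length in pixels is half the picture's height over the tangent of half this angle, whatever the lens; pixels are square), "cx", "cy" (the principal point, pixels), "R" (3x3) and "t" (3): a world point X has camera coordinates R X + t; the wrist camera has in their place "T_tool_cam" (4x4, takes a point from camera to tool coordinates, whose origin is the TCP and whose axes are the flange's). Camera axes: x right, y down, z forward; pixel columns grow to the right and rows downward; lengths in m; the calibration is good to about 2 mm. A picture is of the moment at which its call begins: read the wrist's pose just before it.
- ctrl.close_job(): hands the job in; it is judged then, once.
The state is a dict: "clock": time; "joint_pos": joint angles; "qvel": joint speeds; "tau": joint torques, N m; "tool_pos": TCP position; "orientation": TCP orientation; "force": force on the tool from outside, world axes, zero at the start; "moment": the same for the moment, N m; "opening": finger opening in m; "gripper_force": force on a finger pad.
Only numpy, scipy, OpenCV 4.12 (cv2) and the standard library are available. Lean on these libraries where they do the work, as an engineer would, in place of code of your own. Each camera call takes 0.05 s, during which the arm holds its last target. There are 200 camera calls.

TASK

Take the maple block from the cork mat, set it flat (the way it lies, not on its side) in the wide mouth of the taper gauge and slide it lengthwise along the slot until it wedges between the rails. Leave it wedged there, then slide the brass pointer so that its needle stands level with the block's leading end, and let go. Leave the other two blocks and the tools where they are.

Things in the scene. Friction and masses are not known exactly. Their poses are not given: they have to be found in the camera images.
- gauge: taper gauge fixed to the bench: plywood base 10 mm thick (x -80 to 205, y -60 to 105 mm) with two converging steel rails, 24 mm wide, tops 25 mm above the bench, that form a flat-floored slot open above and at both ends. Origin: centre of the slot's wide mouth, at bench level. x runs along the slot from mouth to narrow end, y to the pointer's side, z up. Before the mouth the base is bare.
- slot_end (a point): centre of the slot's narrow end, on the slot floor 10 mm above the bench, at gauge x = 140 mm; axes as the gauge's. The slot is 48 mm wide at the mouth and 20 mm here, evenly tapered: a block W mm wide wedges with its leading end (48 - W) / 0.2 mm past the mouth. The wedged block stays put when let go. A block pushed from behind centres itself.
- mat: thin cork mat, 120 x 170 mm and 1 mm thick, flat on the bench; origin at its centre. One block lies on it (resting at bench level).
- block_slim: loose plain maple block, the slimmest of three: a straight bar 120 mm long, 26 mm wide, 45 mm tall, both ends alike, 0.07 to 0.2 kg. Origin: centre of its underside; x along its length, y across the 26 mm width that is gauged, z up. Of the three, the one lying on the cork mat is to be gauged; the others lie over 0.12 m from the mat's centre.
- block_mid: loose plain maple block, the middle one of three: a straight bar 120 mm long, 32 mm wide, 45 mm tall, both ends alike, 0.07 to 0.2 kg. Origin: centre of its underside; x along its length, y across the 32 mm width that is gauged, z up. Of the three, the one lying on the cork mat is to be gauged; the others lie over 0.12 m from the mat's centre.
- block_wide: loose plain maple block, the widest of three: a straight bar 120 mm long, 38 mm wide, 45 mm tall, both ends alike, 0.07 to 0.2 kg. Origin: centre of its underside; x along its length, y across the 38 mm width that is gauged, z up. Of the three, the one lying on the cork mat is to be gauged; the others lie over 0.12 m from the mat's centre.
- pointer (a joint): position in m of the brass pointer along its track on the gauge: 0 at the far end beyond the slot's narrow end (needle at gauge x = 185 mm), growing towards the mouth, to 0.15 (needle at gauge x = 35 mm). It slides with about 1.2 N of friction and stays where it is left.
- pointer_tip (a point): tip of the pointer's thin needle, 27.5 mm above the bench at gauge y = 23 mm, over the rail beside the slot; axes as the gauge's. The black needle is 2.5 mm wide and points across the slot (look only, it cannot be touched).
- pointer_grip (a point): grip point on the pointer's upright brass fin, at gauge y = 75 mm, 50 mm above the bench, at the needle's place along the slot; axes as the gauge's. The fin is 12 mm thick along the track (gauge x), 30 mm across it, and stands from 24 to 58 mm above the bench on a carriage 28 x 26 mm; it can be pinched from above, fingers closing along gauge x.
- gouge: loose carving gouge lying on the bench, 260 mm long with a turned wooden handle, a bystander; origin near mid-length
- plane: loose small block plane, 110 x 44 mm, 50 mm tall, a bystander; origin at its underside centre
- jar: loose lidded jar, 68 mm wide, 85 mm tall, a bystander; origin at its underside centre

How it is judged (in metres and radians):
On the way, in this order (a step that is already met when the one before it is completed fails the run):
1. the block from the mat lies flat in the gauge slot, wedged between the rails (((x of block_slim in the frame of gauge between 0.043 and 0.057 m and y of block_slim in the frame of gauge between -0.008 and 0.008 m and z of block_slim in the frame of gauge between 0.006 and 0.014 m and angle between block_slim's own z axis and vertical below 0.08 rad and angle between the x axis of block_slim and the x axis of gauge, either way round below 0.15 rad and horizontal distance between each of block_mid, block_wide and mat above 0.1 m) or (x of block_mid in the frame of gauge between 0.013 and 0.027 m and y of block_mid in the frame of gauge between -0.008 and 0.008 m and z of block_mid in the frame of gauge between 0.006 and 0.014 m and angle between block_mid's own z axis and vertical below 0.08 rad and angle between the x axis of block_mid and the x axis of gauge, either way round below 0.15 rad and horizontal distance between each of block_slim, block_wide and mat above 0.1 m) or (x of block_wide in the frame of gauge between -0.017 and -0.003 m and y of block_wide in the frame of gauge between -0.008 and 0.008 m and z of block_wide in the frame of gauge between 0.006 and 0.014 m and angle between block_wide's own z axis and vertical below 0.08 rad and angle between the x axis of block_wide and the x axis of gauge, either way round below 0.15 rad and horizontal distance between each of block_slim, block_mid and mat above 0.1 m))), for 0.2 s.
2. then the pointer's needle is level with the block's leading end (((x of block_slim in the frame of gauge between 0.043 and 0.057 m and y of block_slim in the frame of gauge between -0.008 and 0.008 m and z of block_slim in the frame of gauge between 0.006 and 0.014 m and angle between block_slim's own z axis and vertical below 0.08 rad and angle between the x axis of block_slim and the x axis of gauge, either way round below 0.15 rad and horizontal distance between each of block_mid, block_wide and mat above 0.1 m and x of block_slim in the frame of pointer_tip between -0.066 and -0.054 m) or (x of block_mid in the frame of gauge between 0.013 and 0.027 m and y of block_mid in the frame of gauge between -0.008 and 0.008 m and z of block_mid in the frame of gauge between 0.006 and 0.014 m and angle between block_mid's own z axis and vertical below 0.08 rad and angle between the x axis of block_mid and the x axis of gauge, either way round below 0.15 rad and horizontal distance between each of block_slim, block_wide and mat above 0.1 m and x of block_mid in the frame of pointer_tip between -0.066 and -0.054 m) or (x of block_wide in the frame of gauge between -0.017 and -0.003 m and y of block_wide in the frame of gauge between -0.008 and 0.008 m and z of block_wide in the frame of gauge between 0.006 and 0.014 m and angle between block_wide's own z axis and vertical below 0.08 rad and angle between the x axis of block_wide and the x axis of gauge, either way round below 0.15 rad and horizontal distance between each of block_slim, block_mid and mat above 0.1 m and x of block_wide in the frame of pointer_tip between -0.066 and -0.054 m))), for 0.2 s.
At the end, for the whole second after the job is handed in: The block from the mat rests, released and flat, in the slot along the centre line (8 mm, 0.15 rad), its leading end within 7 mm of where its width wedges; the needle is within 6 mm of that end along the slot; the other blocks are within 20 mm of where they started (((x of block_slim in the frame of gauge between 0.043 and 0.057 m and y of block_slim in the frame of gauge between -0.008 and 0.008 m and z of block_slim in the frame of gauge between 0.006 and 0.014 m and angle between block_slim's own z axis and vertical below 0.08 rad and angle between the x axis of block_slim and the x axis of gauge, either way round below 0.15 rad and horizontal distance between each of block_mid, block_wide and mat above 0.1 m and x of block_slim in the frame of pointer_tip between -0.066 and -0.054 m and distance of each of block_mid, block_wide from where it was at the start of the episode below 0.02 m and linear speed of block_slim below 0.01 m/s and contact force between block_slim and the fingers below 0.05 N) or (x of block_mid in the frame of gauge between 0.013 and 0.027 m and y of block_mid in the frame of gauge between -0.008 and 0.008 m and z of block_mid in the frame of gauge between 0.006 and 0.014 m and angle between block_mid's own z axis and vertical below 0.08 rad and angle between the x axis of block_mid and the x axis of gauge, either way round below 0.15 rad and horizontal distance between each of block_slim, block_wide and mat above 0.1 m and x of block_mid in the frame of pointer_tip between -0.066 and -0.054 m and distance of each of block_slim, block_wide from where it was at the start of the episode below 0.02 m and linear speed of block_mid below 0.01 m/s and contact force between block_mid and the fingers below 0.05 N) or (x of block_wide in the frame of gauge between -0.017 and -0.003 m and y of block_wide in the frame of gauge between -0.008 and 0.008 m and z of block_wide in the frame of gauge between 0.006 and 0.014 m and angle between block_wide's own z axis and vertical below 0.08 rad and angle between the x axis of block_wide and the x axis of gauge, either way round below 0.15 rad and horizontal distance between each of block_slim, block_mid and mat above 0.1 m and x of block_wide in the frame of pointer_tip between -0.066 and -0.054 m and distance of each of block_slim, block_mid from where it was at the start of the episode below 0.02 m and linear speed of block_wide below 0.01 m/s and contact force between block_wide and the fingers below 0.05 N))); the robot touches nothing.
It fails at once if the gouge is moved by more than 30 mm (distance of gouge from where it was at the start of the episode above 0.03 m).
It fails at once if the plane is moved by more than 30 mm (distance of plane from where it was at the start of the episode above 0.03 m).
It fails at once if the jar is moved by more than 30 mm (distance of jar from where it was at the start of the episode above 0.03 m).
It also fails if it takes over 54 s, if anything falls off the work surface, if the arm or the gripper's body presses on something with over 40 N, if the wrist force passes 120 N, or if a joint passes its speed limit or range.

## Working session

There is one attempt and no reset: what is moved stays moved. The work goes in short steps, Python scripts to look and compute and a tool call to move; the robot and the scene stay as the last step left them, time stands still between calls to the robot, and variables do not carry over. Pictures are saved under pics/ and viewed, at most 10 in all, crops included, and the job is handed in when it is done.

```bash
ls; mkdir -p pics
```

Create h.py:
```python
import numpy as np, cv2
from plant import ctrl
def snap(n,save=None):
    o=ctrl.get_obs(); s=ctrl.snapshot(n)
    if save: cv2.imwrite('pics/'+save,s['frame'][:,:,::-1])
    return o,s
def K(s):
    f=s['frame'].shape[0]/2/np.tan(np.radians(s['fovy'])/2); return f,s['cx'],s['cy']
def cloud(s):
    f,cx,cy=K(s); z=s['z_map']; v,u=np.indices(z.shape)
    P=np.stack([(u-cx)/f*z,(v-cy)/f*z,z],-1)
    return (P-s['t'])@s['R']   # R^T (P-t)
```

Run:
```python
from h import *
for n in('top','scene'):
    o,s=snap(n,n+'.png'); print(n,s['fovy'],s['cx'],s['cy'],s['R'],s['t'])
    np.savez(n+'.npz',**s)
print(o)
```

```text
pics
plant.py
top 48.21715159014277 278.8633894262997 215.0463505223556 [[-0.02620927 -0.99961306 -0.0093164 ]
 [-0.98762049  0.02733443 -0.15446228]
 [ 0.15465717  0.00515272 -0.98795476]] [-0.02733858  0.59709938  1.36222422]
scene 42.48016578835637 267.1701671934998 196.6972772773044 [[-0.50524361  0.86293436 -0.00855498]
 [ 0.64616301  0.37171696 -0.66655822]
 [-0.57201596 -0.34230219 -0.74540388]] [ 0.35115342 -0.30722558  1.92100865]
{'clock': 0.05, 'joint_pos': array([ 8.79538403e+01,  2.05879228e+01,  6.34879881e-01, -2.21135396e-02,
       -7.01361535e+01, -1.65071577e+01]), 'qvel': array([ 0.02416037,  0.00767966,  0.01088408, -0.05468625, -0.0943986 ,
       -0.10847736]), 'tau': array([-1.34486119e-03, -5.84673464e+01,  2.94060320e+01,  7.02595845e+00,
        1.03451326e-02, -4.05143635e-05]), 'tool_pos': array([0.21464144, 0.63948973, 0.25066444]), 'orientation': array([ 1.79908572e+02, -5.41481303e-03, -1.85608432e+01]), 'force': array([-0.26245399, -0.90865064,  0.65471899]), 'moment': array([-0.0122904 , -0.00429291, -0.01504406]), 'gripper_force': 0.0, 'opening': 0.08754399125985002}
```

View pics/top.png

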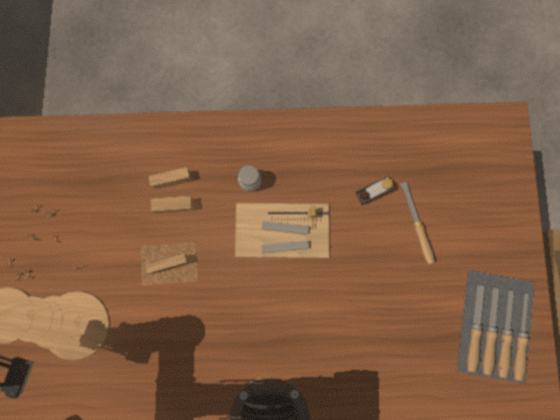

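View pics/scene.png

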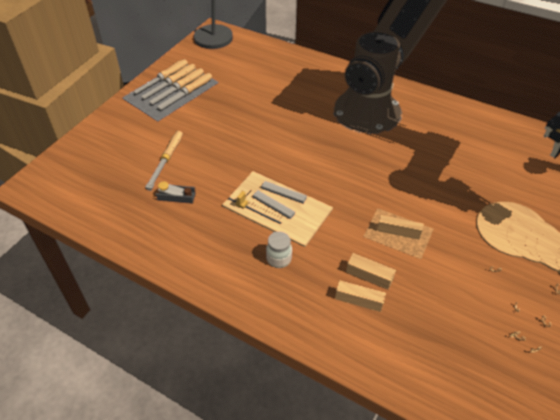

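The top view shows the mat with one block at about (168,263), the other two blocks at (170,177) and (171,204), the gauge base spanning (235–330, 204–258) with its mouth to the left and brass fin at (312,212), and the jar at (250,178). The scene view agrees: mat block at (400,227), gauge at (278,207), jar at (279,250).

Create m.py:
```python
from h import *
def rect(P,m):
    q=P[m][:,:2].astype(np.float32); r=cv2.minAreaRect(q*1000); return r,len(q)
for n in('top','scene'):
    s=dict(np.load(n+'.npz')); P=cloud(s)
    X,Y,Z=P[...,0],P[...,1],P[...,2]
    ok=(s['z_map']>0)&(X>.3)&(X<.85)&(Y>-.25)&(Y<.5)
    bench=ok&(np.abs(Z)<.006)
    print(n,'bench z',np.median(Z[bench]),np.std(Z[bench]))
    m=(ok&(Z>.035)&(Z<.056)).astype(np.uint8)
    k,l,st,c=cv2.connectedComponentsWithStats(m)
    for i in range(1,k):
        if st[i,4]>40:
            print(st[i],c[i].round(), [np.round(a,1) for a in rect(P,l==i)[0]],'z',np.median(Z[l==i]).round(4))
    m=(ok&(Z>.019)&(Z<.030)).astype(np.uint8); k,l,st,c=cv2.connectedComponentsWithStats(m)
    for i in range(1,k):
        if st[i,4]>60: print('rail',st[i],[np.round(a,1) for a in rect(P,l==i)[0]],np.median(Z[l==i]).round(4))
    # mat/gauge by colour: gauge base light ply at z~.01
    hsv=cv2.cvtColor(s['frame'],cv2.COLOR_RGB2HSV)
    m=(ok&(Z>.006)&(Z<.07)&(Y<.25)&(Y>-.1)).astype(np.uint8); m=cv2.morphologyEx(m,cv2.MORPH_OPEN,np.ones((3,3)));k,l,st,c=cv2.connectedComponentsWithStats(m)
    for i in range(1,k):
        if st[i,4]>500: print('base',st[i],[np.round(a,1) for a in rect(P,(l==i)&(Z<.014))[0]])
    f,cx,cy=K(s)
    ppm=f/np.median(s['z_map'][ok]); print('px/mm',ppm/1000)
s=np.load('top.npz'); im=s['frame'][150:300,130:345]; im=cv2.resize(im,None,fx=3.6,fy=3.6,interpolation=cv2.INTER_CUBIC); cv2.imwrite('pics/topc.png',im[:,:,::-1])
```

```bash
python3 m.py
```

```text
top bench z 0.0004212653357178129 0.002699603425359212
[148 168  41  19 440] [168. 177.] [array([724.4, 291.1]), array([ 34.7, 120.2]), np.float64(11.4)] z 0.045
[239 178  22  13  49] [251. 186.] [array([691.8,  39.6]), array([27.9, 66.6]), np.float64(15.9)] z 0.0468
[150 197  41  15 517] [170. 204.] [array([640.3, 284.2]), array([ 39.1, 121. ]), np.float64(3.1)] z 0.0453
[145 254  41  20 372] [165. 264.] [array([460.3, 297.7]), array([ 26.7, 120. ]), np.float64(14.7)] z 0.0451
rail [261 222  47  13 349] [array([560.9, -58.7]), array([140.3,  25.2]), np.float64(82.4)] 0.0251
rail [261 241  47  12 352] [array([503.5, -56.9]), array([ 25.8, 140.3]), np.float64(3.2)] 0.0252
base [ 235  204   64   54 2925] [array([555.9,  -3.7]), array([193.3, 164.4]), np.float64(88.4)]
px/mm 0.32536603077334975
scene bench z 0.0008786440416784034 0.002508098868405939
[237 191   9  13  50] [241. 197.] [array([ 605.3, -140.5]), array([14.3, 34.1]), np.float64(87.2)] z 0.0475
[379 215  45  18 401] [401. 223.] [array([459.8, 300. ]), array([ 35.2, 119.7]), np.float64(14.0)] z 0.0451
[267 248  25  14 127] [2
[... 306 characters left out ...]
 181  45  22 319] [array([503.7, -54.2]), array([ 32.6, 142. ]), np.float64(2.5)] 0.0252
rail [253 190  43  28 329] [array([561. , -55.9]), array([143.1,  30.5]), np.float64(81.6)] 0.0248
rail [378 225  44  11 107] [array([471.6, 302.9]), array([ 10.9, 118.9]), np.float64(16.4)] 0.0243
rail [267 255  24  11  64] [array([734.9,  56.8]), array([25. , 63.5]), np.float64(20.7)] 0.0251
rail [358 271  28  14  74] [array([658.3, 297.7]), array([ 7.4, 76.5]), np.float64(3.0)] 0.0248
rail [336 293  47  16 115] [array([739.4, 296.9]), array([  6.6, 119.7]), np.float64(11.0)] 0.0242
base [ 249  183   83   60 2695] [array([555.5,  -1.9]), array([196.9, 170.8]), np.float64(88.1)]
px/mm 0.3510117914292995
```

View pics/topc.png

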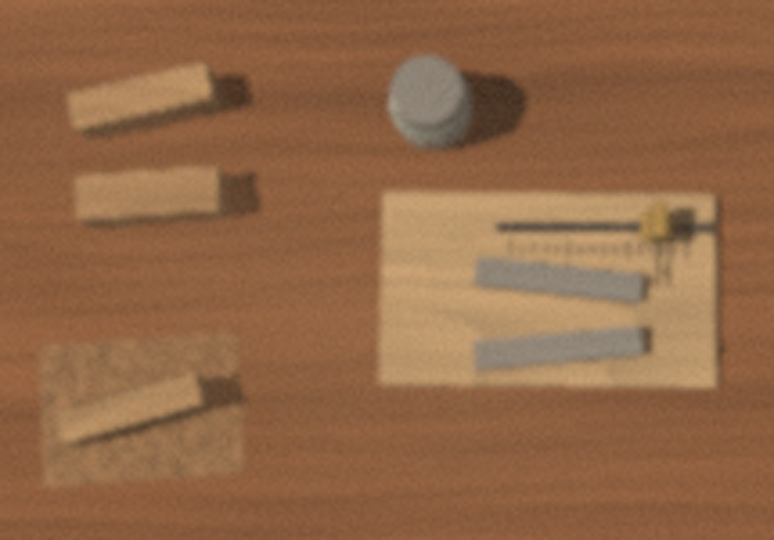

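The crop shows the slim-looking block on the mat at crop (130,408), the wide mouth of the rails at (475,315) and the narrow end at (645,315). The fin at (655,222) already stands near the narrow end. The measured width confirms block_slim.

Add to h.py:
```python
G=np.array([.5349,.0134]); GY=-92.1
def gw(x,y):
    c,s=np.cos(np.radians(GY)),np.sin(np.radians(GY)); return G+[c*x-s*y,s*x+c*y]
def wg(p):
    c,s=np.cos(np.radians(GY)),np.sin(np.radians(GY)); d=np.array(p)[:2]-G; return np.array([c*d[0]+s*d[1],-s*d[0]+c*d[1]])
def shift(xy,z,closing=None):
    "tool-axis shift from the measured pose; z = TCP height; closing = world angle of finger line"
    o=ctrl.get_obs(); y=np.radians(o['orientation'][2]); p=o['tool_pos']
    d=np.array([*xy,z])-p
    r=[np.cos(y)*d[0]+np.sin(y)*d[1],np.sin(y)*d[0]-np.cos(y)*d[1],-d[2]]
    t=None
    if closing is not None: t=-((closing-(o['orientation'][2]-90)+90)%180-90)
    print('shift',np.round(r,4),'turn',t,'j6',o['joint_pos'][5].round(1),'yaw',o['orientation'].round(2))
```

```bash
python3 -c "
from h import *
shift([.460,.2985],.15,14.5)"
```

```text
shift [0.3411 0.2452 0.1007] turn 56.94053340540569 j6 -16.5 yaw [ 1.7992e+02 -1.0000e-02 -1.8560e+01]
```

The rows are not in the units I measure in: shifts go in shares of 0.5 m and turns go in shares of 4 rad. I convert before sending: 0.341 m / 0.5 = 0.682, 0.29 m / 0.5 = 0.58, 57 degrees / 229.1831 = 0.2487.

Request:
shift_gripper:
  segments: [0.08,0.06,0,0.0436,0.088,0.18,0.13,0,0.0873,0.088,0.28,0.2,0.04,0.1309,0.088,0.38,0.27,0.08,0.1745,0.088,0.48,0.34,0.12,0.2182,0.088,0.58,0.42,0.16,0.2487,0.088,0.682,0.49,0.2,0.2487,0.088,0.682,0.49,0.2,0.2487,0.088]

```text
clock: 1.1
tool_pos: [0.4607, 0.2956, 0.1499]
orientation: [179.8, -0.1, -75.8]
force: [-0.1, 0.6, -0.1]
opening: 0.088
gripper_force: 0.0
```

Run:
```python
from h import *
o,s=snap('wrist','w1.png'); np.savez('w1.npz',**s); print(s['T_tool_cam'],s['fovy'])
f,cx,cy=K(s); z=s['z_map']; v,u=np.indices(z.shape)
P=np.stack([(u-cx)/f*z,(v-cy)/f*z,z],-1)@s['T_tool_cam'][:3,:3].T+s['T_tool_cam'][:3,3]
from scipy.spatial.transform import Rotation as R
W=P@R.from_euler('xyz',o['orientation'],degrees=True).as_matrix().T+o['tool_pos']
m=(z>0)&(W[...,2]>.035)&(W[...,2]<.052)&(np.hypot(W[...,0]-.46,W[...,1]-.2985)<.08)
print(m.sum(),cv2.minAreaRect(W[m][:,:2].astype(np.float32)*1000),np.median(W[m][:,2]))
shift([.460,.2985],.044,14.5)
```

```text
[[-4.12493394e-04 -9.57551598e-01 -2.88261629e-01  7.86367796e-02]
 [ 9.99999686e-01 -1.99973698e-04 -7.66692853e-04 -9.51600950e-04]
 [ 6.76503223e-04 -2.88261854e-01  9.57551380e-01 -1.33625623e-01]
 [ 0.00000000e+00  0.00000000e+00  0.00000000e+00  1.00000000e+00]] 63.557839873819546
5418 ((461.4692077636719, 296.3014831542969), (26.01681137084961, 120.21054077148438), 14.715815544128418) 0.045460448038116254
shift [-0.0025  0.0002  0.1061] turn -0.22969309540656013 j6 -38.9 yaw [ 1.7987e+02 -9.0000e-02 -7.5730e+01]
```

View pics/w1.png

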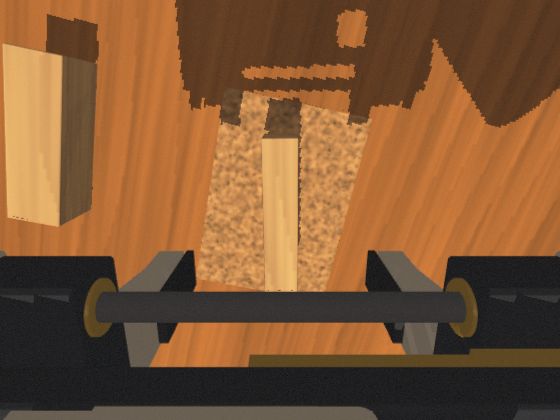

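The wrist view shows the block end at (281,138–290), centred between the open fingers and lined up with them. I'll descend and grip.

Converted, 0.106 m / 0.5 = 0.212, 0.09 m / 0.5 = 0.18.

Request:
shift_gripper:
  segments: [0,0.002,0.1,0,0.088,0,0.002,0.18,0,0.088,0,0.002,0.212,0,0.088,0,0.002,0.212,0,0.088,0,0.002,0.212,0,0,0,0.002,0.212,0,0,0,0.002,0.212,0,0,0,0.002,0.212,0,0]

```text
clock: 2.15
tool_pos: [0.4593, 0.299, 0.0461]
orientation: [-180.0, 0.0, -75.6]
force: [0.2, 0.1, 0.3]
opening: 0.0529
gripper_force: 0.0
```

Request:
shift_gripper:
  segments: [0,0,0,0,0,0,0,0,0,0,0,0,-0.06,0,0,0,0,-0.12,0,0,0,0,-0.12,0,0]

```text
clock: 2.78
tool_pos: [0.4601, 0.3, 0.1077]
orientation: [-179.8, 0.1, -75.5]
force: [-0.7, 0.6, -1.8]
opening: 0.0252
gripper_force: 29.9
```

```bash
python3 -c "
from h import *
print(wg(ctrl.get_obs()['tool_pos']))
shift(gw(-.003,0),.104,-2.1)"
```

```text
[-0.28361619 -0.08528561]
shift [ 0.2933 -0.0018  0.0037] turn 16.56267232466203 j6 -39.1 yaw [-1.798e+02  1.400e-01 -7.554e+01]
```

Converted, 0.293 m / 0.5 = 0.586, 0.28 m / 0.5 = 0.56, 16.5 degrees / 229.1831 = 0.072.

Request:
shift_gripper:
  segments: [0.08,0,0,0.0393,0,0.2,0,0,0.072,0,0.3,0,0,0.072,0,0.4,0,0,0.072,0,0.5,0,0,0.072,0,0.56,0,0,0.072,0,0.586,-0.004,0,0.072,0,0.586,-0.004,0,0.072,0]

```text
clock: 3.78
tool_pos: [0.5341, 0.0151, 0.1049]
orientation: [179.9, -0.0, -92.1]
force: [-0.5, -0.4, -1.2]
opening: 0.0259
gripper_force: 29.9
```

Request:
shift_gripper:
  segments: [0,0,0,0,0,0,0,0,0,0]

```text
clock: 4.03
tool_pos: [0.534, 0.0165, 0.1055]
orientation: [180.0, 0.0, -92.0]
force: [0.5, 0.1, -1.1]
opening: 0.0252
gripper_force: 29.9
```

Create mw.py:
```python
from h import *
import sys
from scipy.spatial.transform import Rotation as R
def wcloud(name):
    o,s=snap('wrist',name); f,cx,cy=K(s); z=s['z_map']; v,u=np.indices(z.shape)
    P=np.stack([(u-cx)/f*z,(v-cy)/f*z,z],-1)@s['T_tool_cam'][:3,:3].T+s['T_tool_cam'][:3,3]
    W=P@R.from_euler('xyz',o['orientation'],degrees=True).as_matrix().T+o['tool_pos']
    return o,s,W,z>0
def comps(W,ok,lo,hi,n=300):
    m=(ok&(W[...,2]>lo)&(W[...,2]<hi)).astype(np.uint8); m=cv2.morphologyEx(m,cv2.MORPH_OPEN,np.ones((3,3)))
    k,l,st,c=cv2.connectedComponentsWithStats(m)
    for i in range(1,k):
        if st[i,4]>n:
            q=W[l==i]; g=np.array([wg(a) for a in q[:,:2]])
            print(lo,st[i],[np.round(a,2).tolist() for a in cv2.minAreaRect(q[:,:2].astype(np.float32)*1000)],'gauge x',np.percentile(g[:,0],[.5,99.5]).round(4),'y',np.percentile(g[:,1],[.5,99.5]).round(4),'z',np.median(q[:,2]).round(4))
if __name__=='__main__':
    o,s,W,ok=wcloud(sys.argv[1]); print(o['tool_pos'],wg(o['tool_pos']))
    comps(W,ok,.019,.03); comps(W,ok,.035,.06)
```

```bash
python3 mw.py w2.png
```

```text
[0.53402565 0.01649398 0.10548608] [-0.00305986 -0.00098714]
0.019 [ 209    0   53  224 8989] [[562.21, -56.57], [132.72, 24.44], 82.2] gauge x [0.0038 0.1325] y [0.0124 0.0461] z 0.0255
0.019 [ 300    0   53  224 9007] [[503.41, -54.15], [24.36, 132.0], 3.61] gauge x [0.0039 0.1325] y [-0.0456 -0.0117] z 0.0255
0.019 [  6 226  76  66 952] [[694.35, 27.51], [21.88, 62.56], 40.04] gauge x [-0.0479 -0.002 ] y [0.1422 0.1841] z 0.0246
0.035 [   0  234   69   58 2367] [[691.47, 25.49], [15.37, 54.63], 38.9] gauge x [-0.0401 -0.0022] y [0.1423 0.1758] z 0.047
```

View pics/w2.png

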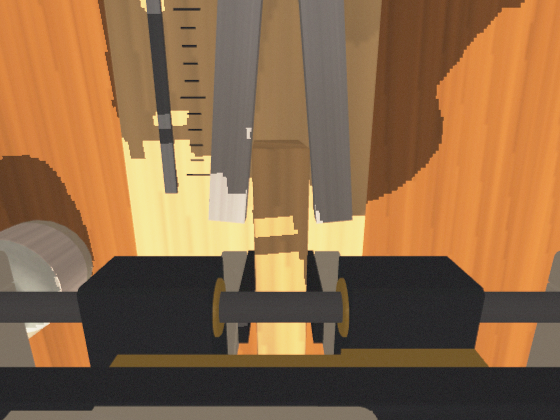

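The wrist view shows the held block over the slot between the rails (inner edges about x=255 and 310), with the jar at (40,270) well clear. I'll shift 1 mm sideways, lower, release and rise.

Converted, 0.047 m / 0.5 = 0.094, 0.044 m / 0.5 = 0.088.

Request:
shift_gripper:
  segments: [0,-0.002,0.04,0,0,0,-0.002,0.07,0,0,0,-0.002,0.088,0,0,0,-0.002,0.094,0,0,0,-0.002,0.094,0,0,0,-0.002,0.094,0,0,0,-0.002,0.094,0,0.05,0,-0.002,0.094,0,0.05]

```text
clock: 5.08
tool_pos: [0.5351, 0.0158, 0.0585]
orientation: [180.0, 0.0, -92.0]
force: [0.1, -0.2, 0.1]
opening: 0.0402
gripper_force: 0.0
```

Request:
shift_gripper:
  segments: [0,0,0,0,0.05,0,0,-0.06,0,0.05,0,0,-0.12,0,0.05,-0.1,0,-0.12,0,0,-0.18,0,-0.12,0,0,-0.18,0,-0.12,0,0,-0.18,0,-0.12,0,0,-0.18,0,-0.12,0,0]

```text
clock: 6.08
tool_pos: [0.5381, 0.1048, 0.1182]
orientation: [180.0, -0.0, -92.1]
force: [0.1, 0.4, 0.7]
opening: 0.0056
gripper_force: 0.0
```

```bash
python3 mw.py w3.png
```

```text
[0.53814704 0.10479806 0.11822673] [-0.09145566 -0.00010431]
0.019 [ 205    0   45   84 3353] [[567.91, -14.19], [47.01, 24.48], 82.24] gauge x [0.0026 0.0479] y [0.0203 0.0472] z 0.0255
0.019 [ 314    0   44   84 3343] [[500.7, -11.73], [24.35, 47.02], 3.51] gauge x [0.0027 0.0479] y [-0.0463 -0.0195] z 0.0255
0.019 [ 16  92  57  97 914] [[689.61, 40.64], [23.5, 64.24], 7.1] gauge x [-0.0656 -0.0037] y [0.1419 0.1673] z 0.0246
0.035 [ 250    0   51  193 9041] [[538.63, 23.77], [101.59, 26.04], 88.19] gauge x [-0.0604  0.0395] y [-0.0095  0.0162] z 0.0555
0.035 [   0   92   58  114 3426] [[691.17, 45.21], [66.08, 26.85], 84.39] gauge x [-0.0685 -0.0049] y [0.1422 0.1676] z 0.0496
```

The block lies flat in the mouth (top at 55 mm, 3 mm off centre, leading end at about 59 mm). Next I'll go down behind it and push.

Converted, 0.073 m / 0.5 = 0.146, 0.064 m / 0.5 = 0.128.

Request:
shift_gripper:
  segments: [0,0,0.08,0,0,0,0,0.146,0,0,0,0,0.146,0,0,0.04,-0.002,0.146,0,0,0.07,-0.002,0.146,0,0,0.1,-0.002,0.146,0,0,0.12,-0.002,0.146,0,0,0.128,-0.002,0.146,0,0]

```text
clock: 7.12
tool_pos: [0.5372, 0.0408, 0.0459]
orientation: [-180.0, 0.0, -92.1]
force: [0.6, 0.4, -0.4]
opening: 0.0003
gripper_force: 0.6
```

Request:
shift_gripper:
  segments: [0.004,0,0,0,0,0.008,0,0,0,0,0.012,0,0,0,0,0.012,0,0,0,0]

```text
clock: 7.62
tool_pos: [0.5368, 0.0355, 0.0455]
orientation: [180.0, -0.0, -92.0]
force: [0.2, 0.1, 0.1]
opening: 0.0006
gripper_force: 0.1
```

```bash
python3 -c "
from h import *
o=ctrl.get_obs();print(wg(o['tool_pos']),o['force'])"
```

```text
[-0.02220445  0.00107997] [0.21461941 0.0577131  0.11725962]
```

Converted, 0.003 m / 0.5 = 0.006, 0.002 m / 0.5 = 0.004.

Request:
shift_gripper:
  segments: [0.002,0,0,0,0,0.004,0,0,0,0,0.006,0,0,0,0,0.006,0,0,0,0]
  only: "pos|force"

```text
tool_pos: [0.5367, 0.0324, 0.0455]
force: [0.1, -0.8, 0.7]
gripper_force: 0.0
```

Request:
shift_gripper:
  segments: [0.002,0,0,0,0,0.003,0,0,0,0,0.004,0,0,0,0,0.004,0,0,0,0]
  only: "pos|force"

```text
tool_pos: [0.537, 0.031, 0.0457]
force: [0.4, 5.2, 0.6]
gripper_force: 2.6
```

```bash
python3 mw.py w4.png
```

```text
[0.53704498 0.0309575  0.04572134] [-0.01762431  0.00150017]
0.019 [  187     0    60   235 12819] [[564.31, -40.76], [101.05, 24.54], 82.37] gauge x [0.0036 0.1018] y [0.017  0.0464] z 0.0255
0.019 [  324     0    61   235 12949] [[502.17, -38.39], [24.84, 100.79], 3.69] gauge x [0.0037 0.1018] y [-0.0459 -0.0159] z 0.0255
0.035 [  247     0    80   290 19337] [[535.15, -26.38], [109.66, 26.24], 86.81] gauge x [-0.0078  0.0938] y [-0.0116  0.0146] z 0.0556
```

Converted, 0.0015 m / 0.5 = 0.003, 0.001 m / 0.5 = 0.002.

Request:
shift_gripper:
  segments: [0.002,0,0,0,0,0.003,0,0,0,0,0.003,0,0,0,0]
  only: "pos|force"

```text
tool_pos: [0.5375, 0.0301, 0.0459]
force: [-1.3, 8.7, 1.8]
gripper_force: 4.3
```

Request:
shift_gripper:
  segments: [0.002,0,0,0,0,0.002,0,0,0,0]
  only: "pos|force"

```text
tool_pos: [0.5379, 0.0296, 0.0461]
force: [-0.2, 11.3, 1.4]
gripper_force: 5.6
```

Force climbs steadily with no motion of the block, so it is wedged. I'll back off, rise and look over gauge and pointer.

Converted, -0.18 m / 0.5 = -0.36, -0.15 m / 0.5 = -0.3.

Request:
shift_gripper:
  segments: [-0.04,0,0,0,0.02,-0.04,0,-0.1,0,0.05,-0.04,0,-0.2,0,0.05,0,-0.02,-0.3,0,0.05,0.04,-0.06,-0.36,0,0.05,0.04,-0.06,-0.36,0,0.05,0.04,-0.06,-0.36,0,0.05,0.04,-0.06,-0.36,0,0.05]

```text
clock: 10.3
tool_pos: [0.5649, 0.0073, 0.2243]
orientation: [179.9, -0.1, -92.0]
force: [-0.3, 0.2, -1.0]
opening: 0.0501
gripper_force: 0.0
```

```bash
python3 mw.py w5.png
python3 -c "
from h import *
shift(gw(.1,.07),.226,87.9)"
```

```text
[0.56487978 0.00728967 0.22426248] [0.00500765 0.03018355]
0.019 [216  28  30  13 386] [[604.75, -135.81], [8.56, 26.6], 87.91] gauge x [0.1423 0.1508] y [0.0624 0.0884] z 0.0245
0.019 [ 264   37   40  156 3896] [[561.18, -60.44], [141.16, 24.89], 82.23] gauge x [0.0037 0.1425] y [0.0124 0.0463] z 0.0255
0.019 [ 326   38   33  155 3870] [[503.74, -58.42], [24.46, 140.86], 3.62] gauge x [0.0037 0.1425] y [-0.0455 -0.0106] z 0.0255
0.035 [206   3  40  24 856] [[604.27, -145.76], [12.6, 29.58], 87.87] gauge x [0.1503 0.1625] y [0.0605 0.0896] z 0.0579
0.035 [ 295   69   38  139 4210] [[535.16, -41.47], [119.74, 26.08], 86.41] gauge x [-0.0043  0.1139] y [-0.0114  0.0164] z 0.0555
0.035 [ 104  200   66   56 1039] [[699.42, 30.43], [31.63, 68.03], 42.93] gauge x [-0.0543 -0.0024] y [0.1426 0.1947] z 0.0507
shift [ 0.0951 -0.0395 -0.0016] turn -89.91956732686265 j6 -22.6 yaw [ 1.7988e+02 -5.0000e-02 -9.2020e+01]
```

View pics/w5.png

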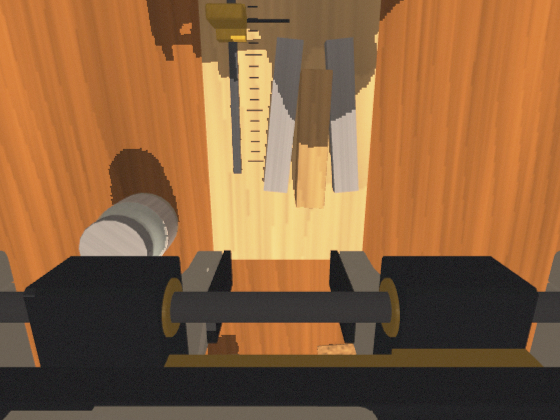

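The wrist view shows the block wedged straight in the slot (its ends at about (316,70) and (310,205)). The fin is at (227,20), with its needle reaching to (288,20). The needle has to move about 41.6 mm towards the mouth.

Converted, 0.15 m / 0.5 = 0.3, -0.045 m / 0.5 = -0.09, -80 degrees / 229.1831 = -0.3491.

```bash
python3 -c "
from h import *
shift(gw(.1564,.075),.14,87.9)"
```

```text
shift [ 0.1515 -0.0444  0.0844] turn -89.91956732686265 j6 -22.6 yaw [ 1.7988e+02 -5.0000e-02 -9.2020e+01]
```

Request:
shift_gripper:
  segments: [0.06,-0.02,0,-0.0436,0.05,0.12,-0.04,0,-0.0873,0.05,0.18,-0.06,0,-0.1309,0.05,0.24,-0.08,0,-0.1745,0.05,0.3,-0.09,0,-0.2182,0.05,0.3,-0.09,0,-0.2618,0.05,0.3,-0.09,0,-0.3054,0.05,0.3,-0.09,0,-0.3491,0.05]

```text
clock: 11.35
tool_pos: [0.6051, -0.1443, 0.2246]
orientation: [180.0, 0.1, -11.7]
force: [0.2, 0.2, 0.1]
opening: 0.0501
gripper_force: 0.0
```

Request:
shift_gripper:
  segments: [0,0,0,-0.0436,0.05,0,0,0,-0.0436,0.05,0,0,0.06,-0.0436,0.05,0,0,0.1,-0.0436,0.05,0,0,0.16,-0.0436,0.05,0,0,0.16,-0.0436,0.05,0,0,0.16,-0.0436,0.05]

```text
clock: 12.22
tool_pos: [0.606, -0.1445, 0.1464]
orientation: [180.0, -0.0, -2.1]
force: [0.8, 0.6, 0.2]
opening: 0.0501
gripper_force: 0.0
```

```bash
python3 mw.py w6.png
python3 -c "
from h import *
shift(gw(.1564,.075),.056,87.9)"
```

```text
[ 0.60602759 -0.14449534  0.14643008] [0.15518292 0.07686569]
0.019 [ 23  31  39  95 819] [[710.11, 19.1], [21.66, 63.26], 82.28] gauge x [-0.0242 -0.0014] y [0.1452 0.2067] z 0.0247
0.019 [ 462   81   98   99 2945] [[662.08, -323.92], [44.72, 72.99], 23.46] gauge x [0.2911 0.3566] y [0.1058 0.1726] z 0.026
0.019 [265 198  10  33 303] [[605.05, -136.03], [7.19, 26.22], 87.2] gauge x [0.1431 0.1505] y [0.0626 0.0886] z 0.0244
0.019 [ 95 245 100  28 823] [[570.49, -31.67], [80.56, 15.85], 81.83] gauge x [0.0045 0.0837] y [0.0273 0.0483] z 0.025
0.019 [ 232  257   36   32 1000] [[554.2, -116.05], [29.52, 24.88], 82.67] gauge x [0.1152 0.1436] y [0.0114 0.0372] z 0.0254
0.019 [228 323  41  14 486] [[502.13, -111.68], [14.66, 35.65], 4.35] gauge x [0.1096 0.1444] y [-0.0365 -0.0223] z 0.0254
0.035 [   0   23   48  107 2978] [[708.51, 22.47], [28.54, 67.14], 77.07] gauge x [-0.0304 -0.0016] y [0.1437 0.2067] z 0.0491
0.035 [490 130  32  30 751] [[654.48, -305.99], [20.63, 20.92], 38.34] gauge x [0.3048 0.3255] y [0.1213 0.1416] z 0.0382
0.035 [274 200  17  49 798] [[605.07, -145.81], [11.87, 29.77], 87.14] gauge x [0.1509 0.1623] y [0.0615 0.0907] z 0.0581
shift [-0.0021  0.0012  0.0909] turn -0.007005160081575923 j6 83.3 yaw [ 1.7999e+02 -9.0000e-02 -2.1100e+00]
```

View pics/w6.png

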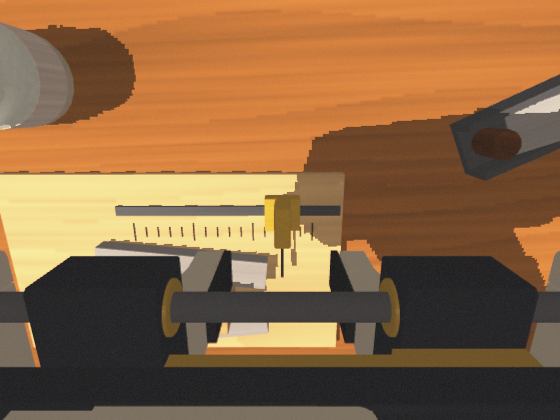

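The fin at (282,220) sits between the open fingers, with jar and plane clear. Descend and pinch.

Converted, 0.09 m / 0.5 = 0.18, -0.002 m / 0.5 = -0.004.

Request:
shift_gripper:
  segments: [-0.004,0.002,0.08,0,0.05,-0.004,0.002,0.15,0,0.05,-0.004,0.002,0.18,0,0.05,-0.004,0.002,0.18,0,0.05,-0.004,0.002,0.18,0,0,-0.004,0.002,0.18,0,0,-0.004,0.002,0.18,0,0,-0.004,0.002,0.18,0,0]

```text
clock: 13.28
tool_pos: [0.6036, -0.1454, 0.056]
orientation: [-180.0, -0.0, -2.1]
force: [-0.1, 0.2, -0.8]
opening: 0.0155
gripper_force: 0.0
```

```bash
python3 -c "
from h import *
print(wg(ctrl.get_obs()['tool_pos']))"
```

```text
[0.15620961 0.0745075 ]
```

Converted, -0.0416 m / 0.5 = -0.0832, -0.034 m / 0.5 = -0.068.

Request:
shift_gripper:
  segments: [0,0,0,0,0,0,0,0,0,0,0,-0.02,0,0,0,0,-0.044,0,0,0,0,-0.068,0,0,0,0,-0.0832,0,0,0,0,-0.0832,0,0,0,0,-0.0832,0,0,0]

```text
clock: 14.28
tool_pos: [0.6051, -0.1024, 0.0559]
orientation: [-180.0, -0.0, -2.0]
force: [-0.6, 1.1, 5.7]
opening: 0.0116
gripper_force: 30.0
```

Request:
shift_gripper:
  segments: [0,0,0,0,0,0,0,0,0,0.04,0,0,0,0,0.04,0,0,-0.1,0,0.04,0,0.06,-0.2,0,0.04,0,0.18,-0.28,0,0.04,0,0.18,-0.28,0,0.04,0,0.18,-0.28,0,0.04]

```text
clock: 15.28
tool_pos: [0.6013, -0.194, 0.1951]
orientation: [-180.0, 0.0, -2.1]
force: [-0.4, 0.5, -0.8]
opening: 0.0403
gripper_force: 0.0
```

Request:
shift_gripper:
  segments: [0,0,0,0.0436,0.04,0,0,0,0.0873,0.04,0,0,0,0.1309,0.04,0,0,0,0.1745,0.04,0,0,0,0.2182,0.04,0,0,0,0.2618,0.04,0,0,0,0.3054,0.04,0,0,0,0.3491,0.04]

```text
clock: 16.27
tool_pos: [0.6011, -0.1922, 0.1935]
orientation: [179.8, 0.1, -82.3]
force: [-0.3, -0.3, -0.3]
opening: 0.04
gripper_force: 0.0
```

```bash
python3 -c "
from h import *
shift(gw(.005,.03),.225,-2.1)"
```

```text
shift [-0.2026  0.0094 -0.0315] turn 9.786761160880928 j6 7.8 yaw [ 1.7983e+02  5.0000e-02 -8.2310e+01]
```

Converted, -0.202 m / 0.5 = -0.404, -0.19 m / 0.5 = -0.38, 10 degrees / 229.1831 = 0.0436.

Request:
shift_gripper:
  segments: [-0.1,0,-0.06,0.0436,0.04,-0.2,0.01,-0.06,0.0436,0.04,-0.3,0.02,-0.06,0.0436,0.04,-0.38,0.02,-0.06,0.0436,0.04,-0.404,0.02,-0.06,0.0436,0.04,-0.404,0.02,-0.06,0.0436,0.04,-0.404,0.02,-0.06,0.0436,0.04]

```text
clock: 17.15
tool_pos: [0.5638, 0.0044, 0.2249]
orientation: [179.9, -0.0, -92.1]
force: [0.3, -0.2, 0.6]
opening: 0.04
gripper_force: 0.0
```

```bash
python3 mw.py w7.png
python3 -c "
import cv2;i=cv2.imread('pics/w7.png')[0:230,180:400];cv2.imwrite('pics/w7c.png',cv2.resize(i,None,fx=2.6,fy=2.6,interpolation=cv2.INTER_CUBIC))"
```

```text
[0.56375577 0.00443424 0.22492948] [0.00790236 0.02916493]
0.019 [ 263   41   40  155 3882] [[564.62, -60.9], [141.06, 33.22], 83.63] gauge x [0.0041 0.1428] y [0.0124 0.0466] z 0.0256
0.019 [ 325   41   33  155 3860] [[503.75, -58.37], [24.39, 141.23], 3.59] gauge x [0.0038 0.1424] y [-0.0453 -0.0107] z 0.0255
0.035 [208  67  39  17 612] [[606.08, -102.29], [11.64, 30.19], 88.03] gauge x [0.1072 0.1188] y [0.0604 0.0899] z 0.0582
0.035 [ 295   73   37  138 4168] [[535.09, -41.25], [120.09, 26.25], 86.41] gauge x [-0.0045  0.1143] y [-0.0113  0.0163] z 0.0555
0.035 [ 108  202   62   54 1041] [[698.44, 29.65], [29.25, 67.39], 43.37] gauge x [-0.0531 -0.0022] y [0.1426 0.1928] z 0.0507
```

View pics/w7c.png

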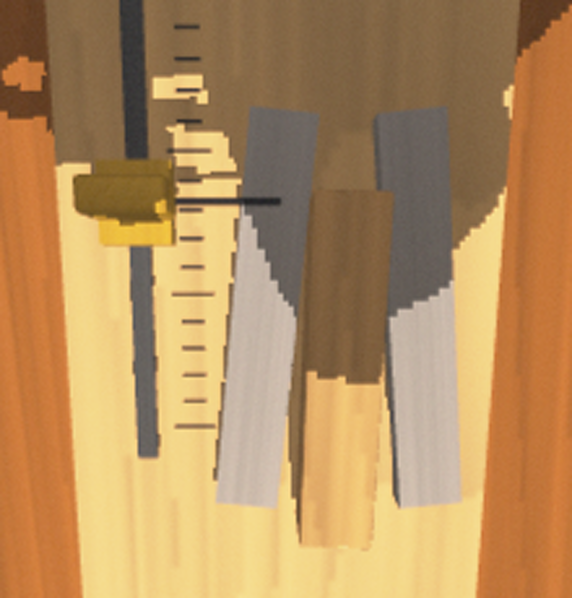

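The crop shows the needle at (280,201) about level with the block's leading end at (350,190). That is 1.6 mm apart by depth (tolerance 6 mm), with the block centre at gauge x of about 51 mm.

```bash
python3 -c "
from plant import ctrl
print(ctrl.close_job())"
```

```text
the job is handed in; nothing more can be done
None
```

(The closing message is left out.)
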